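# Weigh the coffee on the beam scale

## Task

The pouch of coffee already stands on the kitchen beam scale. Take the sliding weight by its red grip and slide it along the notched beam until, once you have let go, the beam's red pointer comes to rest in the green band of the index plate; leave the pouch standing on its platform.

Things in the scene. Friction and masses are not known exactly. Their poses are not given: they have to be found in the camera images.
- scale: Blue beam scale, fixed. Origin: on the worktop under the beam's pivot (pivot 90 mm up). Its -y axis points along the beam to the pointer (right, seen from the robot), x away from the robot, yaw within 0.25 rad. Foot 80 x 455 mm. Square steel load platform, 110 x 120 mm, centred at y +85 mm, top at z 127 mm, moves up or down 17 mm but stays level.
- beam (a joint): Tilt (rad) of the notched steel beam: 0 = level, red pointer (287 mm from the pivot) mid green band (12 mm high, on a white plate); positive = pointer high, weight must go outward to the pointer; negative = low, back. Stops +-0.2. Untouched it settles in 1 s and shows the error, linearly: 0.0135 rad per 10 mm that the weight is from balance. The pouch's mass, so the balance, varies.
- poise_grip (a point): Grip point inside the sliding weight's red block (24 mm across the beam, 32 along, 46 high); 44 mm above the beam's centre line, 18 below the block's top, 25 above the dark saddle (38 wide) under it. Its -y points outward along the beam. Starts 70 to 95 mm from the pivot, slides to 240 mm with about 1 N, no clicks, stays where left. The beam tilts freely while it is held.
- coffee_pouch: Black and white stand-up coffee pouch, 46 x 94 x 104 mm, about 0.3 kg, loose, standing upright on the scale's platform. Origin: centre of its underside, z up.
Things that resemble listed ones, but are neither listed nor needed, are in the scene too. Leave any pink or turquoise look-alike of the coffee_pouch alone.

How it is judged:
At the end, for the whole second after the job is handed in: The beam is at rest within 0.022 rad of level (pointer within 6 mm of the middle of the green band), with the coffee pouch standing upright (within 10 degrees) on the platform, within 30 mm of its centre each way (value of joint beam between -0.022 and 0.022 rad and velocity of joint beam between -0.05 and 0.05 rad/s and x of coffee_pouch in the frame of scale between -0.03 and 0.03 m and y of coffee_pouch in the frame of scale between 0.055 and 0.115 m and z of coffee_pouch in the frame of scale between 0.1 and 0.155 m and angle between coffee_pouch's own z axis and vertical below 0.17 rad); the robot touches nothing.
It fails at once if the coffee pouch is knocked over (angle between coffee_pouch's own z axis and vertical above 0.5 rad).
It also fails if it takes over 45 s, if anything falls off the work surface, if the arm or the gripper's body presses on something with over 40 N, if the wrist force passes 120 N, or if a joint passes its speed limit or range.

## Robot

A 7-joint arm with a two-finger parallel gripper is mounted at the origin on a cart in front of the work surface, level with it; the furniture and walls round the work are solid. World frame = base frame: x ahead of the robot, y to its left, z up, the work surface at z = 0. Lengths are in m, angles in rad, forces in N, time in s.
With the tool pointing down it reaches from about 0.425 to 0.875 m from the base axis. Payload 8.4 kg.
Tool frame: the origin (TCP) lies at the very end of the fingers, on their centre line; the grasp point (between the pads) lies 19 mm behind it; z points along the fingers, y is the direction in which the jaws open and shut (so a half turn about z gives the same grasp; the last joint's range is limited). The gripper opens to 85 mm and grips with 20 to 120 N. Pads are 22 mm wide; open, the fingers measure 114 mm over their backs; the gripper's body (76 mm by 85 mm) begins 54 mm behind the grasp point. The pads swing forward as they close: fully open they stand 13 mm farther back than shut.
Start: joints at [-1.241, 0.333, 0.04, 1.465, -0.013, 1.343, -0.059], TCP at [0.27, 0.591, 0.231] pointing down, gripper open.
Joint ranges: [-2.58, 2.58], [-0.38, 2.09], [-1.3, 1.39], [0.25, 2.4], [-1.5, 4.64], [0.08, 2.09], [-2.65, 2.65]. Speed limits (rad/s): [2.22, 2.22, 2.79, 2.79, 3.14, 3.14, 3.14].

## Interface

Orientations are given as a 3x3 rotation matrix whose columns are the frame's x, y, z axes.
In Python, from workcell import state, get_image, close_job gives the robot as it stands. The module is installed in compiled form; this text tells all that it offers.
- The arm moves only by the tool servo_tool, never from a script. Its argument "deltas" is text: rows parted by semicolons, each of 5 numbers parted by spaces: the shift along the tool's x, y, z in units of 25 mm (1.0 is 25 mm), then the turn about the tool's z in units of 5 degrees (1.0 is 5 degrees), then the closure, from 0 (fully open) to 1 (shut). In form: tx ty tz yaw grip; .... A call has exactly 8 rows; each row is the pose to reach, as a shift and turn from the pose commanded when the call began, along the tool's axes at that moment; what a row does not reach only later rows make up. A row lasts 1/10 s, in which the tool goes at most 50 mm and 8.59 degrees, less where a joint would pass 70% of its speed; a pose out of reach is approached as far as the arm can. A call with a gripper value outside its range is refused whole. The fingers move at their own pace and stop on an object; "newtons" is the grip in N (left out, the last holds). Time passes only in rows, so rows that repeat a pose let the fingers close, or fill a call up. It gives the time, the measured TCP pose, the force and the opening at its end, in the units of the state.
- state(): the state, without advancing time (a new reading comes with each control period).
- get_image(name): name is "scene" or "top" or "wrist"; returns a dict with "img" (400x640x3 uint8, red, green, blue), "range_z" (400x640 float32, m along the optical axis (not along the pixel's ray), 0 where there is no reading), "mtx" (3x3 intrinsics, pixels), "dist" ([k1, k2, p1, p2, k3] as OpenCV has them; the pictures are not rectified), "camera_from_world" (4x4, takes a point from world to camera coordinates); the wrist camera has in their place "mount" (4x4, takes a point from camera to tool coordinates, whose origin is the TCP and whose axes are the flange's). Camera axes: x right, y down, z forward; pixel columns grow to the right and rows downward; lengths in m; the calibration is good to about 2 mm. A picture is of the moment at which its call begins: read the wrist's pose just before it.
- close_job(): hands the job in, once; it reports no verdict.
The state is a dict: "t": time; "joint_pos": joint angles; "qd": joint speeds; "tau": joint torques, N m; "tcp_pos": TCP position; "ee_rot": TCP orientation; "contact_force": force on the tool from outside, world axes, zero at the start; "moment": the same for the moment, N m; "width": finger opening in m.
Only numpy, scipy, OpenCV 4.12 (cv2) and the standard library are available. Lean on these libraries where they do the work, as an engineer would, in place of code of your own. Each camera call takes 0.05 s, during which the arm holds its last target.

## Working session

There is one attempt and no reset: what is moved stays moved. The work goes in short steps, Python scripts to look and compute and a tool call to move; the robot and the scene stay as the last step left them, time stands still between calls to the robot, and variables do not carry over. Pictures are saved under pics/ and viewed, and the job is handed in when it is done.

Besides the shell and the picture viewer there is one more tool, called after "Emit:" as a command line: name --argument value ..., lists and objects as JSON in quotes. servo_tool: Moves the arm, as the interface text tells. Its arguments: {"type":"object","properties":{"deltas":{"type":"string"},"newtons":{"type":"number"}},"required":["deltas"]}

```bash
mkdir -p pics
cat > h.py <<'E'
import numpy as np,cv2
from workcell import state,get_image
def cap(n,tag):
    s=state(); d=get_image(n); cv2.imwrite(f'pics/{tag}.png',d['img'][:,:,::-1]); np.savez(f'{tag}.npz',tcp=s['tcp_pos'],R=s['ee_rot'],**d); return s,d
def ray(d,u,v,T=None):
    p=cv2.undistortPoints(np.array([[[u,v]]],float),d['mtx'],d['dist'])[0,0]
    if 'camera_from_world' in d: M=np.linalg.inv(d['camera_from_world'])
    else:
        W=np.eye(4);W[:3,:3]=d['R'];W[:3,3]=d['tcp'];M=W@d['mount']
    return M[:3,3],M[:3,:3]@np.array([p[0],p[1],1.])
def onz(d,u,v,z):
    o,r=ray(d,u,v);return o+r*(z-o[2])/r[2]
def dep(d,u,v):
    o,r=ray(d,u,v);return o+r*d['range_z'][int(v),int(u)]
E
python3 - <<'E'
from h import *
for n in ('scene','top'):
    s,d=cap(n,n+'0')
print({k:np.round(v,3) for k,v in s.items()})
E
```

```text
{'t': np.float64(0.05), 'joint_pos': array([-1.241,  0.334,  0.04 ,  1.466, -0.013,  1.343, -0.059]), 'qd': array([ 0.001, -0.001,  0.   , -0.002,  0.   , -0.   , -0.001]), 'tau': array([ 5.0000e-03, -6.6065e+01,  1.3720e+00, -4.0688e+01,  1.7000e-02,
        9.0000e-03,  0.0000e+00]), 'tcp_pos': array([0.27 , 0.591, 0.23 ]), 'ee_rot': array([[-0.909,  0.416, -0.001],
       [ 0.416,  0.909, -0.001],
       [-0.   , -0.002, -1.   ]]), 'contact_force': array([-0.31 ,  0.154,  0.47 ]), 'moment': array([-0.034,  0.018, -0.062]), 'width': np.float64(0.085)}
```

View pics/scene0.png

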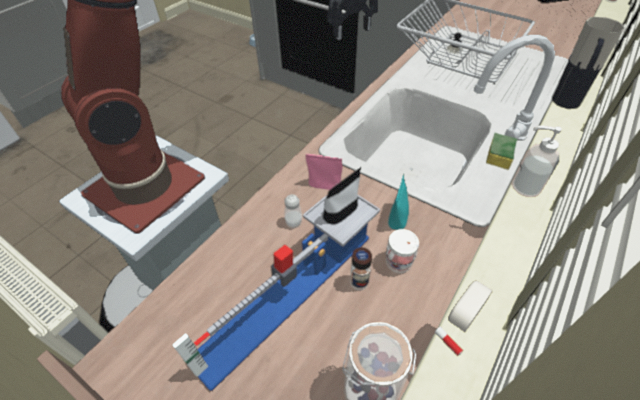

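View pics/top0.png

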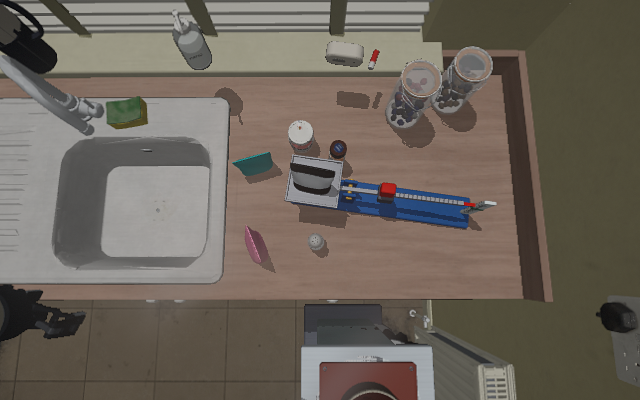

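Scene: the red block is at (284,258) on the notched beam, the red pointer at about (203,340) and the pouch at (343,195). In the top view the block is at (388,190), the pointer at (470,204) and the pouch at (314,175).
Red things it could be confused with, in the top view: the block (388,190), the pointer tip (470,204), the red handle on the sill (374,58) and the cart plate (365,380). I choose (388,190), a block on a dark saddle on the beam. Next I check it in a crop and measure.

Run:
```python
from h import *
out=[]
for n,roi in (('top',(300,150,520,240)),('scene',(160,180,400,400))):
    d=dict(np.load(n+'0.npz')); im=d['img'].astype(int)
    m=((im[...,0]>130)&(im[...,1]<70)&(im[...,2]<70)).astype(np.uint8)
    k=np.zeros_like(m);x0,y0,x1,y1=roi;k[y0:y1,x0:x1]=1;m*=k
    c,l,st,ce=cv2.connectedComponentsWithStats(m)
    for i in range(1,c):
        if st[i,4]>8:
            ys,xs=np.where(l==i);P=np.array([dep(d,x,y) for x,y in zip(xs,ys) if d['range_z'][y,x]>0])
            print(n,st[i],ce[i].round(1),'3d med',np.median(P,0).round(4),'min',P.min(0).round(3),'max',P.max(0).round(3))
            if st[i,4]>60:
                zt=P[:,2].max(); T=P[P[:,2]>np.percentile(P[:,2],95)-.006]; print(' top',len(T),T.mean(0).round(4),T.min(0).round(3),T.max(0).round(3))
    mb=((im[...,2]>120)&(im[...,0]<60)&(im[...,2]-im[...,1]>50)).astype(np.uint8)*k
    ys,xs=np.where(mb>0);P=np.array([dep(d,x,y) for x,y in zip(xs,ys)]);P=P[np.abs(P[:,2])<.04]
    if len(P): r=cv2.minAreaRect(P[:,:2].astype(np.float32)*1000);print('blue',len(P),r,np.median(P[:,2]))
    crop=d['img'][y0:y1,x0:x1,::-1]; out.append(cv2.resize(crop,None,fx=3 if n=='top' else 2,fy=3 if n=='top' else 2,interpolation=cv2.INTER_CUBIC))
cv2.imwrite('pics/cropt.png',out[0]);cv2.imwrite('pics/crops.png',out[1])
# steel platform
d=dict(np.load('top0.npz'))
pts=[(u,v) for v in range(150,215) for u in range(280,350)]
P=np.array([dep(d,*p) for p in pts]);
for lo,hi in((.10,.15),(.2,.3)):
    Q=P[(P[:,2]>lo)&(P[:,2]<hi)];print(lo,len(Q),Q.mean(0).round(3),Q.min(0).round(3),Q.max(0).round(3),np.median(Q[:,2]).round(3),cv2.minAreaRect(Q[:,:2].astype(np.float32)*1000))
```

```text
top [381 182  15  12 138] [388.3 187.6] 3d med [ 0.5078 -0.0352  0.1577] min [ 0.496 -0.051  0.153] max [ 0.521 -0.02   0.162]
 top 135 [ 0.5083 -0.0358  0.1577] [ 0.496 -0.051  0.155] [ 0.521 -0.02   0.162]
top [464 202  12   5  38] [469.5 203.9] 3d med [ 0.4793 -0.2289  0.1126] min [ 0.474 -0.241  0.11 ] max [ 0.484 -0.216  0.115]
blue 1387 ((499.9162902832031, -100.39741516113281), (327.5518798828125, 74.36804962158203), 81.52033996582031) 0.017631282948818106
scene [274 246  19  26 254] [284.2 256.9] 3d med [ 0.5187 -0.0401  0.1551] min [ 0.501 -0.054  0.116] max [ 0.523 -0.023  0.161]
 top 146 [ 0.5121 -0.0395  0.1568] [ 0.501 -0.054  0.153] [ 0.522 -0.023  0.161]
scene [195 333  14  12  43] [201.5 338.5] 3d med [ 0.4819 -0.228   0.1115] min [ 0.478 -0.24   0.108] max [ 0.485 -0.216  0.114]
blue 479 ((510.973388671875, -45.35993957519531), (445.86126708984375, 75.39448547363281), 81.34351348876953) 0.015609977797460095
0.1 1770 [0.53  0.119 0.121] [0.47  0.044 0.1  ] [0.612 0.191 0.15 ] 0.121 ((541.3286743164062, 117.4052963256836), (146.40846252441406, 141.9958953857422), 89.25210571289062)
0.2 364 [0.533 0.128 0.213] [0.52  0.084 0.2  ] [0.546 0.175 0.227] 0.212 ((533.1943359375, 129.2835693359375), (92.41912841796875, 12.735185623168945), 76.91134643554688)
```

View pics/cropt.png

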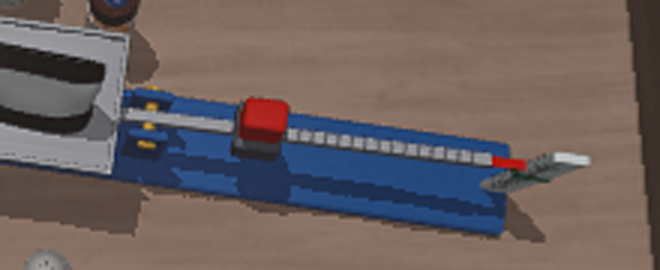

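View pics/crops.png

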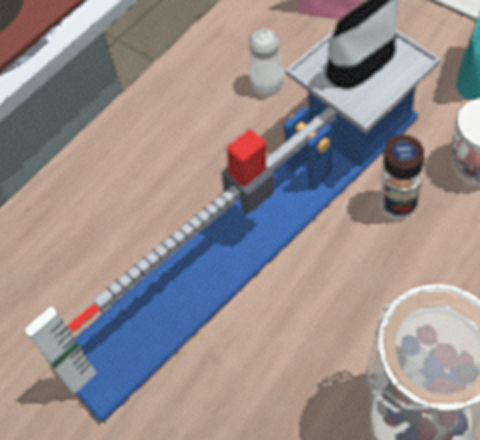

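The crops show the red block on its dark saddle on the beam, with the pointer well above the green line, so the weight must go outward. Next I measure the beam's slope and pivot.

Run:
```python
from h import *
d=dict(np.load('top0.npz'));s=dict(np.load('scene0.npz'))
# gold bolts
for dd,n,roi in((d,'top',(340,175,360,205)),(s,'scene',(295,225,335,280))):
    im=dd['img'].astype(int);x0,y0,x1,y1=roi
    m=((im[...,0]>110)&(im[...,0]-im[...,2]>50)).astype(np.uint8);k=np.zeros_like(m);k[y0:y1,x0:x1]=1
    c,l,st,ce=cv2.connectedComponentsWithStats(m*k)
    for i in range(1,c):
        if st[i,4]>3: print(n,'gold',st[i],ce[i].round(1),onz(dd,*ce[i],.09).round(4),dep(dd,*ce[i].round()).round(4))
u=np.array([-.149,-.989]);u/=np.linalg.norm(u)
# beam points: all pixels within 5mm of line thru pointer & block, z .08-.13
for dd,n,roi in((d,'top',(340,175,500,215)),(s,'scene',(180,230,340,350))):
    x0,y0,x1,y1=roi
    P=np.array([dep(dd,x,y) for y in range(y0,y1) for x in range(x0,x1) if dd['range_z'][y,x]>0])
    P=P[(P[:,2]>.085)&(P[:,2]<.13)&(P[:,1]<-.065)&(P[:,1]>-.235)]
    a=P[:,:2]@u;b=P[:,:2]@np.array([-u[1],u[0]]);ok=abs(b-np.median(b))<.012;P=P[ok];a=a[ok]
    vx,vy,px,py=cv2.fitLine(P[:,:2].astype(np.float32),cv2.DIST_HUBER,0,.01,.01).ravel()
    q=np.polyfit(a,P[:,2],1); 
    for lo in np.arange(.0,.2,.03):
        mm=(a>lo)&(a<lo+.03)
        if mm.sum()>3: print(n,lo.round(2),mm.sum(),np.median(P[mm,2]).round(4),np.percentile(P[mm,2],85).round(4))
    print(n,len(P),'dir',vx/vy,'pt',px,py,'slope',q)
```

```text
top gold [349 178   5   2   8] [350.6 178.6] [0.545 0.039 0.09 ] [0.5426 0.0387 0.0961]
top gold [349 184   3   3   8] [349.9 185.1] [0.5292 0.0411 0.09  ] [0.5286 0.0412 0.0942]
top gold [348 191   3   2   6] [349.  191.5] [0.5139 0.0434 0.09  ] [0.5118 0.0439 0.0944]
top gold [346 197   6   2   9] [348.  197.7] [0.4991 0.0461 0.09  ] [0.4969 0.0468 0.0975]
scene gold [308 241   5   4  13] [309.8 242.6] [0.5109 0.0444 0.09  ] [0.5133 0.0418 0.0937]
scene gold [314 246   3   3   5] [315.2 247.2] [0.5265 0.0412 0.09  ] [0.5273 0.0395 0.0934]
scene gold [319 249   5   6  20] [321.2 251.6] [0.5427 0.0391 0.09  ] [0.5441 0.0363 0.0932]
top 0.0 70 0.1057 0.1075
top 0.03 69 0.1085 0.1106
top 0.06 72 0.111 0.1126
top 0.09 70 0.1133 0.1153
top 0.12 65 0.1143 0.1165
top 0.15 17 0.1127 0.114
top 387 dir 0.1441138 pt 0.49230093 -0.13467127 slope [0.06768064 0.10468421]
scene 0.0 119 0.1052 0.1073
scene 0.03 127 0.1073 0.1093
scene 0.06 138 0.11 0.1113
scene 0.09 146 0.112 0.1136
scene 0.12 131 0.1129 0.1153
scene 0.15 34 0.1115 0.1122
scene 735 dir 0.14631005 pt 0.49321806 -0.16615991 slope [0.06607818 0.10295451]
```

Emit:
servo_tool --deltas "-1.2 -1.2 -0.9 1 0; -2.4 -2.4 -1.8 2 0; -3.7 -3.7 -2.7 3 0; -5 -5 -2.8 4 0; -6.4 -6.3 -2.8 5 0; -7.7 -7.6 -2.8 6 0; -9.1 -9 -2.8 7 0; -10.5 -10.3 -2.8 8 0" --newtons 30

```text
t: 0.9
tcp_pos: [0.4021, 0.2456, 0.3011]
ee_rot: [[-0.426, 0.905, -0.0], [0.905, 0.426, 0.0], [0.0, -0.0, -1.0]]
contact_force: [1.3, 0.3, 0.9]
width: 0.0857
```

Emit:
servo_tool --deltas "-1.6 -0.1 0 1 0; -3.3 -0.3 0 2 0; -5 -0.4 0 3 0; -6.8 -0.6 0 4 0; -8.6 -0.7 0 5 0; -10.5 -0.9 0 6 0; -12.3 -1.0 0 6.7 0; -12.3 -1.0 0 6.7 0"

```text
t: 1.7
tcp_pos: [0.512, -0.0474, 0.3014]
ee_rot: [[0.151, 0.988, 0.001], [0.988, -0.151, -0.002], [-0.002, 0.001, -1.0]]
contact_force: [-0.3, 0.4, -0.3]
width: 0.0854
```

Run:
```python
from h import *
s,d=cap('wrist','w1');print(s['t'],s['tcp_pos'].round(4),s['ee_rot'].round(3));print(d['mount'].round(3))
```

```text
1.7 [ 0.512  -0.0474  0.3014] [[ 0.151  0.988  0.001]
 [ 0.988 -0.151 -0.002]
 [-0.002  0.001 -1.   ]]
[[-0.001 -0.955 -0.296  0.076]
 [ 1.    -0.001  0.     0.001]
 [-0.    -0.296  0.955 -0.143]
 [ 0.     0.     0.     1.   ]]
```

View pics/w1.png

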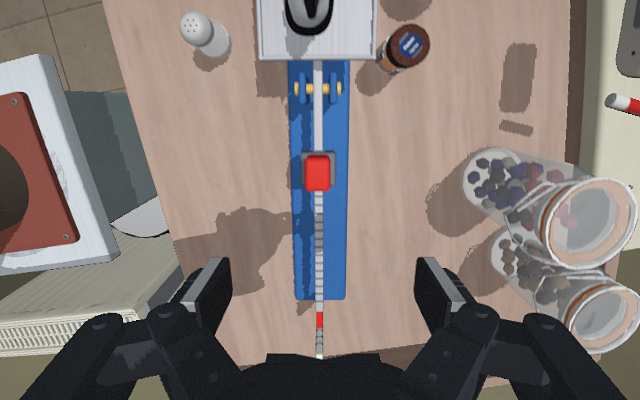

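The wrist view shows the red block at (318,172), with the beam vertical in the picture, so the tool is aligned. The bolts are at (318,88) and the pointer at (319,320).

```bash
cat > meas.py <<'E'
from h import *
import sys
def meas(tag):
    d=dict(np.load(tag+'.npz'));im=d['img'].astype(int)
    m=((im[...,0]>130)&(im[...,1]<90)&(im[...,2]<90)).astype(np.uint8);m[:,:290]=0;m[:,350:]=0
    c,l,st,ce=cv2.connectedComponentsWithStats(m)
    for i in range(1,c):
        if st[i,4]<12: continue
        ys,xs=np.where(l==i);P=np.array([dep(d,x,y) for x,y in zip(xs,ys) if d['range_z'][y,x]>0])
        if not len(P): continue
        zt=np.percentile(P[:,2],90);T=P[P[:,2]>zt-.006]
        print(st[i],'zmed',np.median(P[:,2]).round(4),'topmid',((T.min(0)+T.max(0))/2).round(4),'mean',T.mean(0).round(4),'size',np.ptp(T,0).round(3))
    # beam strip slope
    R=d['R']
    P=np.array([dep(d,x,y) for y in range(40,360) for x in range(312,327) if d['range_z'][y,x]>0])
    rel=(P-d['tcp'])@R
    a=-rel[:,0];z=P[:,2];ok=(z>.085)&(z<.125)
    for lo in np.arange(-.1,.22,.02):
        mm=ok&(a>lo)&(a<lo+.02)
        if mm.sum()>5: print('a %.2f n %d z %.4f lat %.4f'%(lo+.01,mm.sum(),np.median(z[mm]),np.median(rel[mm,1])))
if __name__=='__main__': meas(sys.argv[1])
E
python3 meas.py w1; python3 -c "
from h import *
d=dict(np.load('w1.npz'));print(onz(d,298,88,.09),onz(d,338,88,.09))"
```

```text
[305 156  25  36 833] zmed 0.1585 topmid [ 0.5098 -0.0343  0.1577] mean [ 0.5099 -0.0341  0.1584] size [0.026 0.031 0.008]
[316 312   7  16 112] zmed 0.1136 topmid [ 0.4808 -0.2267  0.1134] mean [ 0.4811 -0.2267  0.1136] size [0.011 0.024 0.004]
a -0.09 n 244 z 0.0973 lat -0.0038
a -0.07 n 184 z 0.0989 lat -0.0039
a -0.05 n 171 z 0.1007 lat -0.0039
a -0.03 n 174 z 0.1024 lat -0.0040
a 0.01 n 9 z 0.1065 lat -0.0042
a 0.03 n 155 z 0.1068 lat -0.0042
a 0.05 n 144 z 0.1085 lat -0.0043
a 0.07 n 142 z 0.1100 lat -0.0033
a 0.09 n 136 z 0.1117 lat -0.0033
a 0.11 n 130 z 0.1129 lat -0.0034
a 0.13 n 130 z 0.1145 lat -0.0034
a 0.15 n 129 z 0.1159 lat -0.0035
a 0.17 n 94 z 0.1145 lat -0.0036
a 0.19 n 123 z 0.1143 lat -0.0037
[0.50122743 0.04703205 0.09      ] [0.54322399 0.04056082 0.09      ]
```

Emit:
servo_tool --deltas "0.4 -0.16 0.3 0 0; 0.4 -0.16 1.5 0 0; 0.4 -0.16 3 0 0; 0.4 -0.16 4.3 0 0; 0.4 -0.16 5.2 0 0; 0.4 -0.16 5.5 0 0; 0.4 -0.16 5.5 0 0; 0.4 -0.16 5.5 0 0"

```text
t: 2.55
tcp_pos: [0.5093, -0.0293, 0.1647]
ee_rot: [[0.139, 0.99, 0.001], [0.99, -0.139, 0.0], [0.0, 0.001, -1.0]]
contact_force: [-0.2, -0.1, 0.0]
width: 0.0852
```

```bash
python3 - <<'E'
from h import *
s,d=cap('wrist','w2');print(s['t'],s['tcp_pos'].round(4),s['ee_rot'].round(3),s['contact_force'])
R=s['ee_rot'];print(((np.array([.5096,-.0359,.124])-s['tcp_pos'])@R/.025).round(2))
E
python3 meas.py w2|head -3
```

```text
2.55 [ 0.5093 -0.0293  0.1647] [[ 0.139  0.99   0.001]
 [ 0.99  -0.139  0.   ]
 [ 0.     0.001 -1.   ]] [-0.15213446 -0.06629333  0.02463973]
[-0.26  0.05  1.63]
[ 303  218   44   73 2431] zmed 0.1583 topmid [ 0.5102 -0.0349  0.1574] mean [ 0.5104 -0.0336  0.1582] size [0.026 0.032 0.008]
a -0.09 n 341 z 0.0963 lat 0.0006
a -0.07 n 396 z 0.0972 lat -0.0007
```

View pics/w2.png

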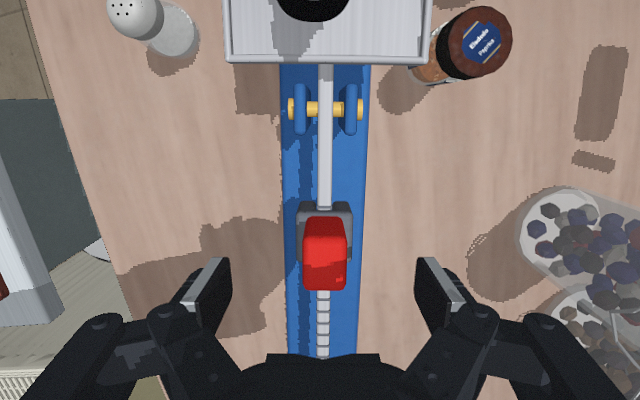

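The wrist view shows the block at (325,253), centred between the open fingers. Now I descend and grip.

Emit:
servo_tool --deltas "-0.25 0.05 0.8 0 0; -0.25 0.05 1.6 0 0; -0.25 0.05 1.6 0 0; -0.25 0.05 1.6 0 1; -0.25 0.05 1.6 0 1; -0.25 0.05 1.6 0 1; -0.25 0.05 1.6 0 1; -0.25 0.05 1.6 0 1" --newtons 25

```text
t: 3.4
tcp_pos: [0.5092, -0.0364, 0.1242]
ee_rot: [[0.141, 0.99, 0.0], [0.99, -0.141, 0.0], [0.001, 0.0, -1.0]]
contact_force: [-3.1, 0.4, 4.2]
width: 0.0235
```

Emit:
servo_tool --deltas "-0.3 0 0.03 0 1; -0.7 0 0.07 0 1; -1.1 0 0.11 0 1; -1.5 0 0.15 0 1; -1.9 0 0.2 0 1; -2.2 0 0.25 0 1; -2.4 0 0.27 0 1; -2.4 0 0.27 0 1"

```text
t: 4.2
tcp_pos: [0.5001, -0.097, 0.1168]
ee_rot: [[0.142, 0.99, -0.001], [0.99, -0.142, -0.001], [-0.001, -0.001, -1.0]]
contact_force: [-4.7, 0.4, 2.5]
width: 0.0239
```

```bash
python3 - <<'E'
from h import *
s,d=cap('wrist','w3');print(s['t'],s['tcp_pos'].round(4),s['contact_force'],s['width'])
s,d=cap('scene','s3');cv2.imwrite('pics/s3c.png',cv2.resize(d['img'][180:400,160:400,::-1],None,fx=2.5,fy=2.5))
E
python3 meas.py w3
```

```text
4.2 [ 0.5001 -0.097   0.1168] [-4.73710927  0.36410507  2.50635099] 0.023856339503849338
[ 293  226   57  104 5260] zmed 0.1503 topmid [ 0.5011 -0.0961  0.1493] mean [ 0.5012 -0.0942  0.1506] size [0.025 0.033 0.008]
a -0.09 n 572 z 0.0969 lat -0.0003
a -0.07 n 541 z 0.0968 lat -0.0004
a -0.05 n 504 z 0.0966 lat -0.0004
a -0.03 n 473 z 0.0965 lat -0.0005
a -0.01 n 417 z 0.1081 lat -0.0009
a 0.05 n 10 z 0.0963 lat 0.0002
a 0.07 n 315 z 0.0954 lat -0.0008
a 0.09 n 41 z 0.0950 lat -0.0002
```

View pics/s3c.png

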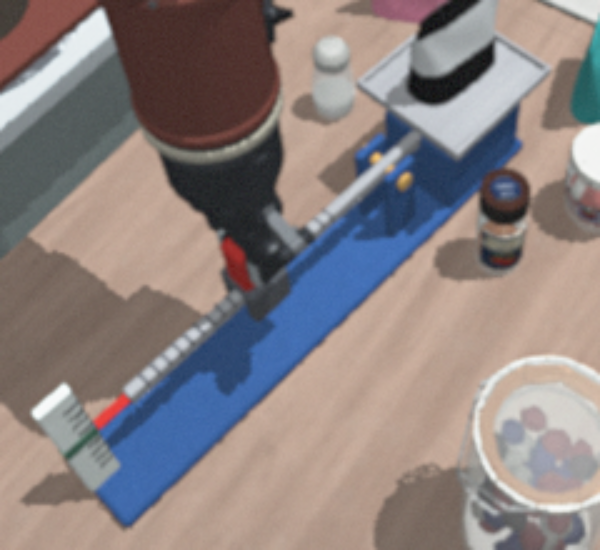

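The crop shows the block still gripped, 61 mm further out, with the beam held near level and the pointer at about the green line. I release, let it settle, then look.

Emit:
servo_tool --deltas "0 0 0 0 0.9; 0 0 0 0 0; 0 0 0 0 0; 0 0 0 0 0; 0 0 -0.5 0 0; 0 0 -1.5 0 0; 0 0 -3 0 0; 0 0 -4 0 0"

```text
t: 5.1
tcp_pos: [0.5015, -0.0964, 0.2203]
ee_rot: [[0.141, 0.99, 0.003], [0.99, -0.141, -0.0], [0.0, 0.003, -1.0]]
contact_force: [-0.2, 0.1, -0.7]
width: 0.0852
```

Emit:
servo_tool --deltas "0.5 0 -0.8 0 0; 0.5 0 -1.5 0 0; 0.5 0 -1.5 0 0; 0.5 0 -1.5 0 0; 0.5 0 -1.5 0 0; 0.5 0 -1.5 0 0; 0.5 0 -1.5 0 0; 0.5 0 -1.5 0 0"

```text
t: 5.9
tcp_pos: [0.5023, -0.0837, 0.2542]
ee_rot: [[0.141, 0.99, -0.001], [0.99, -0.141, -0.0], [-0.0, -0.001, -1.0]]
contact_force: [-0.7, -0.0, -0.4]
width: 0.0855
```

```bash
python3 - <<'E'
from h import *
s,d=cap('wrist','w4');print(s['t'],s['tcp_pos'].round(4),s['contact_force'],s['width'])
s,d=cap('scene','s4');cv2.imwrite('pics/s4c.png',cv2.resize(d['img'][180:400,160:400,::-1],None,fx=2.5,fy=2.5))
E
python3 meas.py w4
```

```text
5.9 [ 0.5023 -0.0837  0.2542] [-0.69037774 -0.02317439 -0.38562843] 0.08545559032769058
[ 308  185   29   47 1216] zmed 0.152 topmid [ 0.501  -0.0945  0.1509] mean [ 0.5014 -0.0938  0.152 ] size [0.026 0.032 0.007]
[318 300   7  18 120] zmed 0.0922 topmid [ 0.4805 -0.2286  0.0924] mean [ 0.4806 -0.229   0.0922] size [0.01  0.024 0.003]
a -0.09 n 215 z 0.0974 lat 0.0004
a -0.07 n 194 z 0.0974 lat 0.0004
a -0.05 n 201 z 0.0975 lat 0.0004
a -0.03 n 195 z 0.0976 lat 0.0004
a -0.01 n 276 z 0.0985 lat -0.0010
a 0.05 n 94 z 0.0973 lat 0.0003
a 0.07 n 172 z 0.0974 lat -0.0008
a 0.09 n 161 z 0.0973 lat 0.0002
a 0.11 n 156 z 0.0971 lat -0.0008
a 0.13 n 107 z 0.0967 lat -0.0009
a 0.15 n 134 z 0.0925 lat -0.0010
a 0.17 n 148 z 0.1061 lat -0.0009
```

View pics/s4c.png

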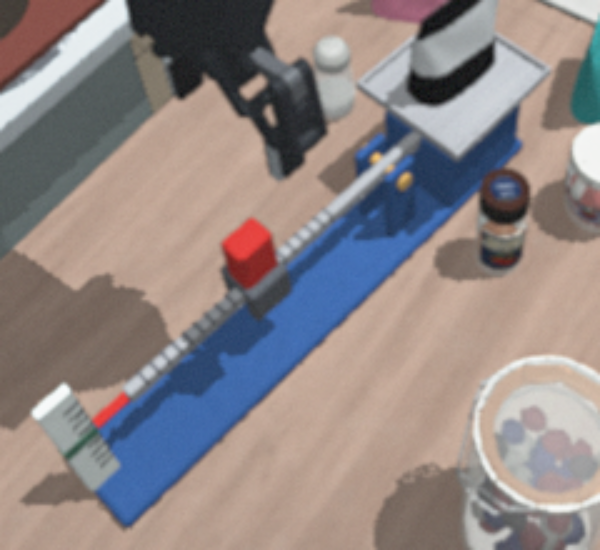

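View pics/w4.png

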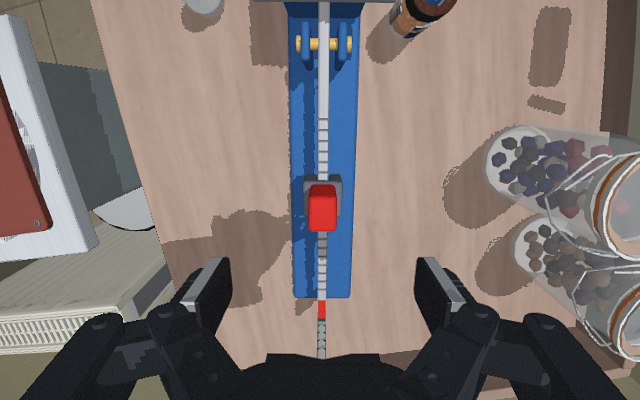

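The beam is level: its top is at z 0.097 along its length, and the pointer is on the green line at (85,440) in the scene crop. I run one more idle call to confirm it is at rest, then check the pouch.

Emit:
servo_tool --deltas "0 0 -0.5 0 0; 0 0 -1 0 0; 0 0 -1 0 0; 0 0 -1 0 0; 0 0 -1 0 0; 0 0 -1 0 0; 0 0 -1 0 0; 0 0 -1 0 0"

```text
t: 6.8
tcp_pos: [0.5024, -0.0836, 0.2794]
ee_rot: [[0.14, 0.99, -0.0], [0.99, -0.14, -0.0], [-0.0, -0.0, -1.0]]
contact_force: [0.7, 0.0, 0.2]
width: 0.0854
```

```bash
python3 - <<'E'
from h import *
s,d=cap('wrist','w5');print(s['t'],s['tcp_pos'].round(4))
s,d=cap('scene','s5')
a=dict(np.load('s4.npz'))['img'][300:400,160:240].astype(int);b=d['img'][300:400,160:240].astype(int);print('pointer diff',abs(a-b).mean())
out=cv2.resize(d['img'][320:400,170:250,::-1],None,fx=7,fy=7,interpolation=cv2.INTER_CUBIC);cv2.imwrite('pics/p5.png',out)
s,t=cap('top','t5')
P=np.array([dep(t,x,y) for y in range(150,215) for x in range(280,350)]);Q=P[(P[:,2]>.2)&(P[:,2]<.26)]
c=(Q.min(0)+Q.max(0))/2; u=np.array([.144,.9896]);v=np.array([.9896,-.144]);r=c[:2]-np.array([.522,.0438]);print('pouch top',c.round(4),'scale y',r@u,'x',r@v)
E
python3 meas.py w5
```

```text
6.8 [ 0.5024 -0.0836  0.2794]
pointer diff 3.1130833333333334
pouch top [0.5314 0.1296 0.217 ] scale y 0.08625855546489855 x -0.003070621517296842
[ 310  179   26   43 1020] zmed 0.152 topmid [ 0.5013 -0.095   0.1513] mean [ 0.5015 -0.0942  0.1521] size [0.026 0.032 0.007]
[318 288   7  17 118] zmed 0.0922 topmid [ 0.4808 -0.2293  0.0921] mean [ 0.4808 -0.2286  0.0922] size [0.01  0.024 0.004]
a -0.09 n 191 z 0.0975 lat 0.0004
a -0.07 n 188 z 0.0975 lat 0.0004
a -0.05 n 180 z 0.0974 lat 0.0004
a -0.03 n 172 z 0.0976 lat 0.0003
a -0.01 n 257 z 0.0981 lat -0.0007
a 0.05 n 92 z 0.0974 lat 0.0002
a 0.07 n 153 z 0.0975 lat 0.0002
a 0.09 n 138 z 0.0974 lat -0.0009
a 0.11 n 127 z 0.0972 lat -0.0010
a 0.13 n 105 z 0.0966 lat -0.0010
a 0.15 n 99 z 0.0922 lat -0.0011
a 0.17 n 131 z 0.1092 lat -0.0010
```

View pics/p5.png

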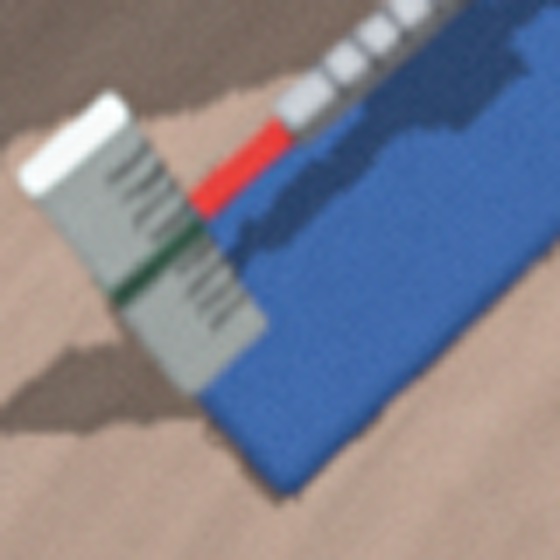

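The red pointer ends at the green band, at about (200,215) in the crop. The beam is level and hasn't moved since the last look, so I hand in.

```bash
python3 -c "
from workcell import close_job
print(close_job())"
```

```text
the job is handed in; nothing more can be done
None
```

I gripped the sliding weight by its red block, slid it about 60 mm outward along the beam, let go and raised the arm clear. The job is handed in at about 6.9 s. No verdict was given.

My last checks, about 2 s after letting go:
- **Beam:** it is level to about 0.003 rad (it started at about +0.078). Two looks 0.9 s apart gave the same pointer height, 92.2 mm, so it is at rest.
- **Pointer:** in the scene picture it ends at the green band.
- **Pouch:** it stands on the platform about 3 mm from the platform's centre each way. I measured this from its top edge and did not measure its tilt separately. That edge stood about 90 mm above the platform, against 104 mm given for the pouch, in a coarse top-view depth reading.
- **Robot:** nothing is touched; the gripper is open, with its fingertips about 130 mm above the weight.

The cameras disagreed by up to 5 mm on where the block and beam were. The wrist camera settled it before the grasp. No check failed.

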